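# Pack the paint kit into its caddy

### The job

Pack up the paint kit: shut both hinged paint tins fully where they stand, before lifting them, then set the large tin, the small tin and the lidded jar gently down into their own pockets of the white caddy (big rectangular pocket, small rectangular pocket, round pocket), each upright and flat on its pocket's floor with the tins still shut. Leave the open cup and the power bank where they are; they do not belong to the kit.

Things in the scene. Friction and masses are not known exactly. Their poses are not given: they have to be found in the camera images.
- tin_large: The large hinged aluminium paint tin, loose, standing flat on the table with its lid open and paint pans showing: 54 mm wide (its x) by 84 mm long (its y); the base alone is 27 mm high, 34 mm with the lid shut. About 0.15 kg. Origin at the centre of the underside, z up. The hinge runs along the long edge at x = +27 mm, z = 27 mm, parallel to y. Grip it across the 54 mm width by the base, shut: held by the lid alone it would fall open.
- tin_large_lid (a joint): The large tin: lid of that tin, a slab 52 mm by 84 mm, 7 mm thick: 0 = shut on the base, grows as it opens, 1.57 = upright above the hinge, up to 2.1 leaning back away from the tin. Starts between 1.3 and 2.0. The hinge is stiff enough (0.014 N m) that the lid stays wherever it is left, so it has to be pushed over from behind (from the tin's +x side towards its -x) and pressed right down (under 1 N at its edge). Shutting can slide the tin a little.
- tin_small: The small hinged aluminium paint tin, loose, standing flat on the table with its lid open and paint pans showing: 42 mm wide (its x) by 60 mm long (its y); the base alone is 27 mm high, 34 mm with the lid shut. About 0.15 kg. Origin at the centre of the underside, z up. The hinge runs along the long edge at x = +21 mm, z = 27 mm, parallel to y. Grip it across the 42 mm width by the base, shut: held by the lid alone it would fall open.
- tin_small_lid (a joint): The small tin: lid of that tin, a slab 40 mm by 60 mm, 7 mm thick: 0 = shut on the base, grows as it opens, 1.57 = upright above the hinge, up to 2.1 leaning back away from the tin. Starts between 1.3 and 2.0. The hinge is stiff enough (0.014 N m) that the lid stays wherever it is left, so it has to be pushed over from behind (from the tin's +x side towards its -x) and pressed right down (under 1 N at its edge). Shutting can slide the tin a little.
- jar: Round white plastic paint jar with a grey screw lid on it, loose, upright: 44 mm across (lid 45 mm), 56 mm high, about 0.09 kg. Origin at the centre of the underside, z up.
- cup: Look-alike, to be left alone: open empty white plastic cup with no lid, loose, upright, 45 mm across, 50 mm high. Origin at the centre of the underside, z up.
- powerbank: Look-alike, to be left alone: one-piece aluminium power bank with rounded edges, no hinge and no lid, a black panel on one end, loose, 52 mm (x) by 80 mm (y) by 30 mm high. Origin at the centre of the underside.
- insert_large: Grey insert plate fixed in the low white caddy, 96 mm (x) by 114 mm (y), 11 mm thick, same outline as the other two, which lie beside it in a row along y, in any order; the caddy's 14 mm rim is level with its top. Origin at the centre of its underside, z up; its top is at z = 11 mm and the rectangular pocket, centred on the origin, has its floor at z = 3 mm (8 mm deep). Pocket 70 mm (x) by 100 mm (y): the large tin's place.
- insert_small: Grey insert plate fixed in the low white caddy, 96 mm (x) by 114 mm (y), 11 mm thick, same outline as the other two, which lie beside it in a row along y, in any order; the caddy's 14 mm rim is level with its top. Origin at the centre of its underside, z up; its top is at z = 11 mm and the rectangular pocket, centred on the origin, has its floor at z = 3 mm (8 mm deep). Pocket 58 mm (x) by 76 mm (y): the small tin's place.
- insert_jar: Grey insert plate fixed in the low white caddy, 96 mm (x) by 114 mm (y), 11 mm thick, same outline as the other two, which lie beside it in a row along y, in any order; the caddy's 14 mm rim is level with its top. Origin at the centre of its underside, z up; its top is at z = 11 mm and the round pocket, centred on the origin, has its floor at z = 3 mm (8 mm deep). Pocket 62 mm across: the jar's place.
Things that resemble listed ones, but are neither listed nor needed, are in the scene too. Leave any brown or purple look-alike of the tin_large alone.

How it is judged:
At the end, for the whole second after the job is handed in: Both tins (lids below 0.1 rad) and the jar stand released and at rest in their own pockets: within 13 mm of the centre in the insert's x and y, 3.5 mm of the floor, 0.08 rad of level; cup and power bank upright within 25 mm of their start (x of tin_large in the frame of insert_large between -0.013 and 0.013 m and y of tin_large in the frame of insert_large between -0.013 and 0.013 m and z of tin_large in the frame of insert_large below 0.0065 m and angle between each of tin_large, tin_small, jar's own z axis and vertical below 0.08 rad and linear speed of each of tin_large, tin_small, jar below 0.02 m/s and angular speed of each of tin_large, tin_small, jar below 0.2 rad/s and value of joint each of tin_large_lid, tin_small_lid below 0.1 rad and x of tin_small in the frame of insert_small between -0.013 and 0.013 m and y of tin_small in the frame of insert_small between -0.013 and 0.013 m and z of tin_small in the frame of insert_small below 0.0065 m and x of jar in the frame of insert_jar between -0.013 and 0.013 m and y of jar in the frame of insert_jar between -0.013 and 0.013 m and z of jar in the frame of insert_jar below 0.0065 m and distance of each of cup, powerbank from where it was at the start of the episode below 0.025 m and angle between each of cup, powerbank's own z axis and vertical below 0.15 rad); the robot touches nothing.
It fails at once if a tin or the jar is let go in the air, its underside more than 30 mm above the table ((height (world z) of tin_large above 0.03 m and contact force between the fingers and tin_large below 0.001 N) or (height (world z) of tin_small above 0.03 m and contact force between the fingers and tin_small below 0.001 N) or (height (world z) of jar above 0.03 m and contact force between the fingers and jar below 0.001 N)).
It fails at once if a tin is lifted more than 30 mm with its lid still open ((height (world z) of tin_large above 0.03 m and value of joint tin_large_lid above 0.3 rad) or (height (world z) of tin_small above 0.03 m and value of joint tin_small_lid above 0.3 rad)).
It fails at once if the cup is shifted by more than 25 mm or knocked over (distance of cup from where it was at the start of the episode above 0.025 m or angle between cup's own z axis and vertical above 0.5 rad).
It fails at once if the powerbank is shifted by more than 25 mm or knocked over (distance of powerbank from where it was at the start of the episode above 0.025 m or angle between powerbank's own z axis and vertical above 0.5 rad).
It also fails if it takes over 112 s, if anything falls off the work surface, if the arm or the gripper's body presses on something with over 40 N, if the wrist force passes 120 N, or if a joint passes its speed limit or range.

### The arm

A 7-joint arm with a two-finger parallel gripper is mounted at the origin on the work surface. World frame = base frame: x ahead of the robot, y to its left, z up, the work surface at z = 0. Lengths are in m, angles in rad, forces in N, time in s.
With the tool pointing down it reaches from about 0.425 to 0.925 m from the base axis. Payload 6.8 kg.
Tool frame: the origin (TCP) lies at the very end of the fingers, on their centre line; the grasp point (between the pads) lies bot.grip_point_offset behind it (bot.grip_point_offset is the distance from the TCP to the grasp point, in m); z points along the fingers, y is the line along which they close (so a half turn about z gives the same grasp; the last joint's range is limited). The gripper opens to 85 mm and grips with 20 to 120 N. Pads are 22 mm wide; open, the fingers measure 114 mm over their backs; the gripper's body (76 mm by 85 mm) begins 54 mm behind the grasp point. The pads swing forward as they close: fully open they stand 13 mm farther back than shut.
Start: joints at [1.112, 0.477, 0.022, 1.555, -0.011, 1.109, -0.083], TCP at [0.232, -0.634, 0.231] pointing down, gripper open.
Joint ranges: [-2.96, 2.96], [-0.34, 2.1], [-1.41, 1.46], [0.24, 2.44], [-1.37, 4.51], [0.17, 1.92], [-2.96, 2.96]. Speed limits (rad/s): [2.39, 2.39, 3.14, 3.14, 3.14, 3.14, 3.14].

### API

Orientations are given as a unit quaternion [w, x, y, z].
In Python, from station import bot, imaging gives the robot as it stands. The module is installed in compiled form; this text tells all that it offers.
- The arm moves only by the tool carry_out, never from a script. Its argument "targets" is one flat list of numbers, 5 for each row, row after row: the closure in counts, from 0 (fully open) to 255 (shut), then the shift along the world's x, y, z in mm, then the turn about the world's z in degrees. A call has 1 to 20 rows; each row shifts and turns the commanded pose from where the row before left it; what a row does not reach is not made up. A row lasts 1/10 s, in which the tool goes at most 50 mm and 8.59 degrees, less where a joint would pass 70% of its speed; a pose out of reach is approached as far as the arm can. A call is refused whole if a number of a shift passes 50 or a number of a turn 8.59, either way. A call with a gripper value outside its range is refused whole. The fingers move at their own pace and stop on an object; "newtons" is the grip in N (left out, the last holds). Time passes only in rows, so rows that do not move let the fingers close. It gives the time, the measured TCP pose, the force, the opening and the grip force at its end, in the units of the state.
- bot.get_obs(): the state, without advancing time (a new reading comes with each control period).
- imaging.read_camera(name): name is "side" or "top" or "wrist"; returns a dict with "frame" (420x560x3 uint8, red, green, blue), "fov_y" (degrees; the focal length in pixels is half the picture's height over the tangent of half this angle, whatever the lens; pixels are square), "cx", "cy" (the principal point, pixels), "pose" (4x4, takes a point from camera to world coordinates); the wrist camera has in their place "tool_from_camera" (4x4, takes a point from camera to tool coordinates, whose origin is the TCP and whose axes are the flange's). Camera axes: x right, y up, looking along -z (the intrinsics and any distortion apply to the point x, -y, -z); pixel columns grow to the right and rows downward; lengths in m; the calibration is good to about 2 mm. A picture is of the moment at which its call begins: read the wrist's pose just before it. There is no depth.
- bot.hand_in(): hands the job in; it is judged then, once.
The state is a dict: "t": time; "q": joint angles; "joint_vel": joint speeds; "joint_torque": joint torques, N m; "eef_pos": TCP position; "tool_rot": TCP orientation; "contact_force": force on the tool from outside, world axes, zero at the start; "torque": the same for the moment, N m; "gripper_width": opening from 0.0 (shut) to 1.0 (fully open); "grasp_force": force on a finger pad.
Only numpy, scipy, OpenCV 4.12 (cv2) and the standard library are available. Lean on these libraries where they do the work, as an engineer would, in place of code of your own. Each camera call takes 0.05 s, during which the arm holds its last target. There are 200 camera calls.

## Working session

There is one attempt and no reset: what is moved stays moved. The work goes in short steps, Python scripts to look and compute and a tool call to move; the robot and the scene stay as the last step left them, time stands still between calls to the robot, and variables do not carry over. Pictures are saved under pics/ and viewed, at most 14 in all, crops included, and the job is handed in when it is done.

Besides the shell and the picture viewer there is one more tool, called as name(argument=value, ...), one argument or row to a line, values as JSON. carry_out: Moves the arm, as the interface text tells. Its arguments: {"type":"object","properties":{"targets":{"type":"array","items":{"type":"number"}},"newtons":{"type":"number"}},"required":["targets"]}

```bash
mkdir -p pics; cat > h.py <<'E'
import numpy as np, cv2
from station import bot, imaging
from scipy.spatial.transform import Rotation as R
def cam(name):
    o=bot.get_obs(); c=imaging.read_camera(name)
    if 'pose' not in c:
        T=np.eye(4); q=o['tool_rot']; T[:3,:3]=R.from_quat([q[1],q[2],q[3],q[0]]).as_matrix(); T[:3,3]=o['eef_pos']
        c['pose']=T@np.array(c['tool_from_camera'])
    return c
def ray(c,u,v):
    f=c['frame'].shape[0]/2/np.tan(np.radians(c['fov_y'])/2)
    d=np.array([(u-c['cx'])/f,-(v-c['cy'])/f,-1.0]); P=np.array(c['pose'])
    return P[:3,3],P[:3,:3]@d
def onz(c,u,v,z):
    o,d=ray(c,u,v); return o+d*(z-o[2])/d[2]
def proj(c,p):
    P=np.array(c['pose']); q=P[:3,:3].T@(np.array(p)-P[:3,3])
    f=c['frame'].shape[0]/2/np.tan(np.radians(c['fov_y'])/2)
    return c['cx']-f*q[0]/q[2], c['cy']+f*q[1]/q[2]
def save(c,n,box=None,s=1):
    im=c['frame'][:,:,::-1]
    if box: im=im[box[1]:box[3],box[0]:box[2]]
    cv2.imwrite('pics/'+n+'.png',cv2.resize(im,None,fx=s,fy=s,interpolation=cv2.INTER_CUBIC))
E
python3 - <<'E'
from h import *
import pickle
for n in ['top','side']:
    c=cam(n); save(c,n+'0',None,1.4); pickle.dump(c,open(n+'0.pkl','wb'))
    print(n,c['fov_y'],c['cx'],c['cy'],[k for k in c],np.round(c['pose'],3))
print(bot.get_obs(),bot.grip_point_offset)
E
```

```text
top 50.49458319871621 275.03890225199376 212.24112408796572 ['frame', 'fov_y', 'cx', 'cy', 'pose'] [[-0.027  0.986 -0.165  0.248]
 [-1.    -0.025  0.014  0.015]
 [ 0.01   0.165  0.986  1.062]
 [ 0.     0.     0.     1.   ]]
side 56.978753744417716 275.8676906674509 209.66086290254557 ['frame', 'fov_y', 'cx', 'cy', 'pose'] [[-0.974  0.139 -0.177  0.252]
 [-0.224 -0.659  0.718  0.624]
 [-0.017  0.739  0.674  0.626]
 [ 0.     0.     0.     1.   ]]
{'t': 0.1, 'q': array([ 1.11192433,  0.47773456,  0.02234568,  1.55631018, -0.01151262,
        1.10931728, -0.08309133]), 'joint_vel': array([ 5.26019530e-05, -4.34847131e-04, -6.64009490e-04, -4.37173825e-03,
       -1.16458037e-03,  1.15787227e-03, -7.76296836e-04]), 'joint_torque': array([ 3.89481371e-03, -5.97762179e+01,  1.61330145e+00, -2.81956404e+01,
        1.27690419e-02,  5.01106493e-03,  2.76873078e-05]), 'eef_pos': array([ 0.23175968, -0.63341267,  0.23042942]), 'tool_rot': array([-7.96694008e-04,  9.84657113e-01,  1.74498414e-01, -1.96837833e-04]), 'contact_force': array([-0.49424641,  0.04626768, -0.17010812]), 'torque': array([-0.00251305,  0.03991385, -0.04514101]), 'grasp_force': 0.0, 'gripper_width': 0.9987459410905841} 0.0187
```

View pics/top0.png

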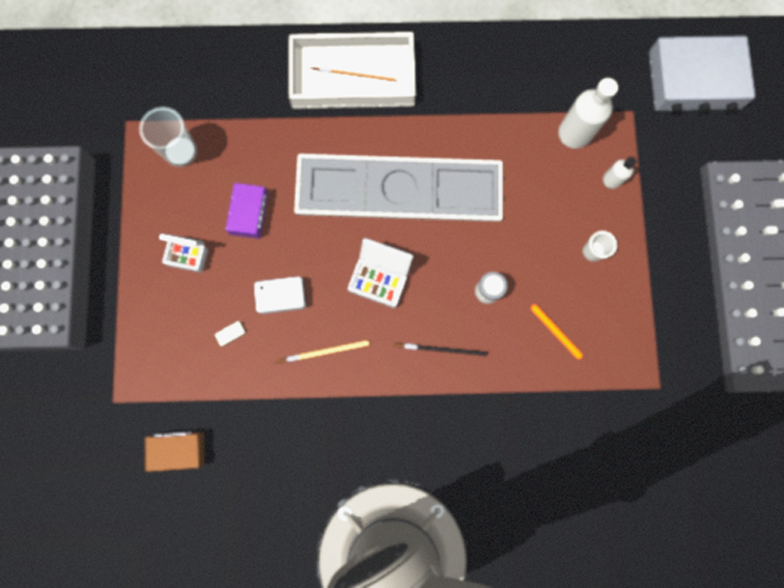

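View pics/side0.png

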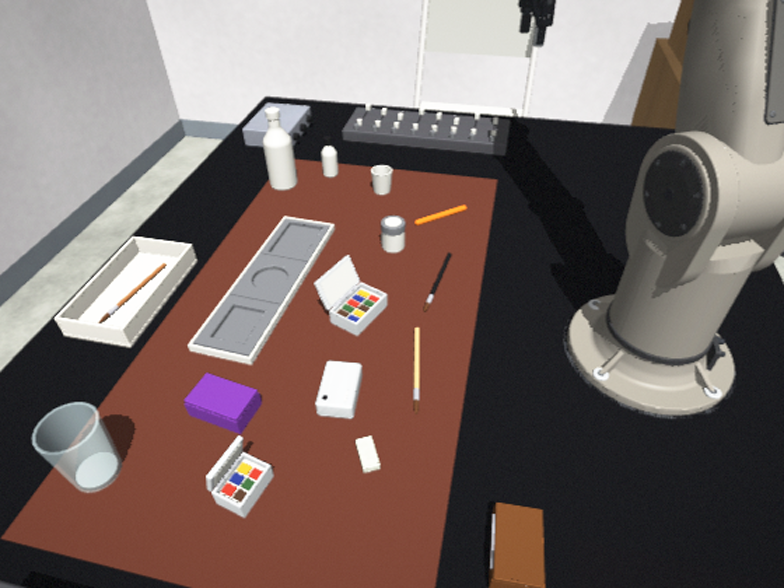

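Top view (1.4× px): the large tin is at (381,272) with its lid up towards +x, and the small tin at (185,252) with its lid up and to the left. The jar is at (491,287), the cup at (600,245) and the power bank at (280,295). In the caddy, the small pocket is at (333,185), the round one at (400,187) and the large one at (466,188).

```bash
python3 - <<'E'
from h import *
import pickle
c=pickle.load(open('top0.pkl','rb'))
for n,u,v,z in [('large',377,285,.027),('lhinge0',362,268,.027),('lhinge1',407,283,.027),('small',184,253,.027),('jar',492,282,.056),('cup',602,240,.05),('pb',280,294,.03),('purple',246,210,.03),('cs',333,185,.011),('cj',400,187,.011),('cl',466,188,.011),('cad_tl',296,155,.014),('cad_tr',502,161,.014),('cad_bl',294,212,.014),('cad_br',501,219,.014)]:
    p=onz(c,u/1.4,v/1.4,z); print(n,np.round(p*1000).astype(int),round(np.hypot(p[0],p[1]),3))
# colour pans
hsv=cv2.cvtColor(c['frame'],cv2.COLOR_RGB2HSV)
for n,(x0,y0,x1,y1) in dict(large=(245,170,300,222),small=(110,163,152,197)).items():
    s=hsv[y0:y1,x0:x1]; r=c['frame'][y0:y1,x0:x1].astype(int)
    m=((r.min(2)>120)&(s[:,:,1]<70)).astype(np.uint8)  # white
    cn=max(cv2.findContours(m,0,2)[0],key=cv2.contourArea)
    w=[onz(c,u+x0,v+y0,.027)[:2] for u,v in cn[:,0]]
    print(n,cv2.minAreaRect(np.array(w,np.float32)*1000))
E
```

```text
large [442  13  27] 0.442
lhinge0 [472  37  27] 0.474
lhinge1 [444 -38  27] 0.446
small [506 339  27] 0.609
jar [ 437 -177   56] 0.471
cup [ 505 -367   50] 0.624
pb [430 176  30] 0.465
purple [578 234  30] 0.624
cs [626  86  11] 0.632
cj [620 -32  11] 0.621
cl [ 615 -149   11] 0.633
cad_tl [682 150  14] 0.699
cad_tr [ 663 -215   14] 0.697
cad_bl [578 154  14] 0.598
cad_br [ 556 -207   14] 0.594
large ((464.6508483886719, 8.794883728027344), (94.19951629638672, 98.57438659667969), 68.43429565429688)
small ((507.8445129394531, 346.9999084472656), (84.29619598388672, 53.887107849121094), 75.90948486328125)
```

carry_out(
  targets=[0, 32, 40, 0, 8, 0, 32, 40, 0, 8, 0, 32, 40, 0, 8, 0, 32, 40, 0, 8, 0, 32, 40, 0, 8, 0, 32, 40, 0, 8, 0, 32, 40, 5, 2, 0, 0, 35, 10, 0, 0, 0, 35, 10, 0, 0, 0, 35, 10, 0, 0, 0, 35, 10, 0, 0, 0, 35, 10, 0, 0, 0, 35, 10, 0, 0, 0, 35, 0, 0, 0, 0, 35, 0, 0, 0, 0, 0, 0, 0, 0, 0, 0, 0, 0, 0, 0, 0, 0, 0],
)

```text
t: 1.9
eef_pos: [0.4502, -0.082, 0.2959]
tool_rot: [-0.0, 0.819, 0.574, -0.0]
contact_force: [0.1, -1.1, 0.9]
gripper_width: 1.003
grasp_force: 0.0
```

```bash
python3 - <<'E'
from h import *
import pickle
c=cam('wrist'); save(c,'w0',None,1.4); pickle.dump(c,open('w0.pkl','wb'))
print(c['fov_y'],c['cx'],c['cy'],np.round(c['tool_from_camera'],3),np.round(c['pose'],3),bot.get_obs()['eef_pos'],bot.get_obs()['tool_rot'],bot.get_obs()['t'],bot.get_obs()['q'])
E
```

```text
65.32310618213334 275.49745122544124 206.77680856065692 [[ 0.001  0.945  0.327  0.085]
 [ 1.    -0.    -0.001  0.001]
 [-0.001  0.327 -0.945 -0.143]
 [ 0.     0.     0.     1.   ]] [[ 0.94   0.323  0.112  0.48 ]
 [-0.341  0.888  0.308 -0.002]
 [ 0.    -0.328  0.945  0.438]
 [ 0.     0.     0.     1.   ]] [ 0.45027528 -0.082146    0.29591252] [-8.39973755e-05  8.19284218e-01  5.73387561e-01 -2.60617814e-04] 1.95 [ 0.49730035  0.08201879 -0.47521676  1.94210186  0.04170116  1.12738296
 -0.34399357]
```

View pics/w0.png

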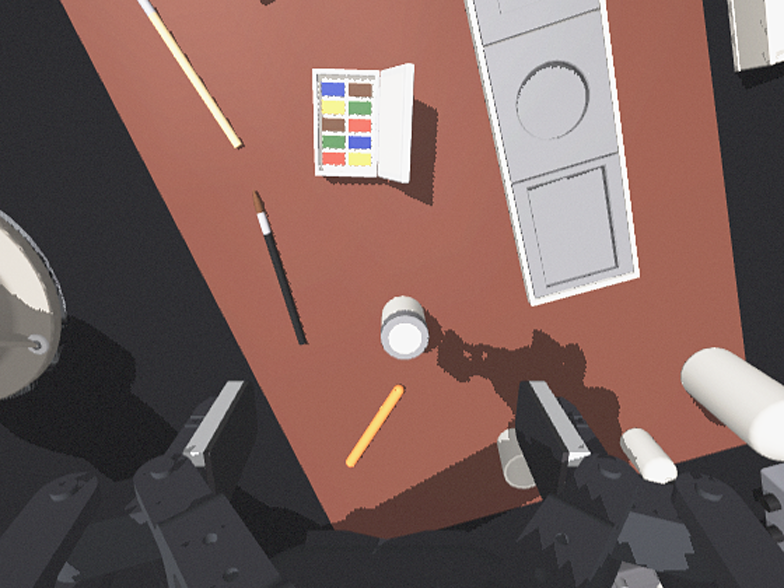

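The wrist view shows the large tin's base with corners at (313,69), (380,70), (378,177) and (316,176), and its lid upright on the right. The jar lid is at (405,338), and both the large pocket and the round pocket are visible.

```bash
python3 - <<'E'
from h import *
import pickle
c=pickle.load(open('w0.pkl','rb'))
f=lambda u,v,z:np.round(onz(c,u/1.4,v/1.4,z)*1000,1)
for n,u,v,z in [('tl',313,69,.027),('tr',380,70,.027),('br',378,177,.027),('bl',316,176,.027),('pan1',320,82,.025),('pan2',372,82,.025),('pan3',372,167,.025),('pan4',321,167,.025),('jar',405,338,.056),('round',553,100,.011),('lp1',527,189,.011),('lp2',605,166,.011),('lp3',617,271,.011),('lp4',544,289,.011),('cad1',533,305,.014),('cad2',638,276,.014)]:
    print(n,f(u,v,z)[:2])
# saturated pans
x0,y0,x1,y1=222,48,272,126
hs=cv2.cvtColor(c['frame'],cv2.COLOR_RGB2HSV)[y0:y1,x0:x1]
m=((hs[:,:,1]>110)&(hs[:,:,2]>60)).astype(np.uint8)
ys,xs=np.nonzero(m)
w=np.array([onz(c,a+x0,b+y0,.024)[:2]*1000 for a,b in zip(xs,ys)],np.float32)
print(len(w),cv2.minAreaRect(w))
# lid top edge: outer corners; jar lid mask
g=c['frame'][205:262,265:312]; 
E
```

```text
tl [440.6  62.7]
tr [491.6  43.4]
br [460.6 -35.8]
bl [410.  -16.5]
pan1 [442.1  52. ]
pan2 [482.4  37.4]
pan3 [458.6 -26.2]
pan4 [416.7 -11. ]
jar [ 435.4 -176.9]
round [624.3 -27.9]
lp1 [584.6 -93.8]
lp2 [655.8 -98. ]
lp3 [ 647.6 -200.2]
lp4 [ 576.4 -194.1]
cad1 [ 561.6 -205.5]
cad2 [ 664.6 -210.8]
770 ((448.7640075683594, 15.769084930419922), (89.10555267333984, 56.136924743652344), 66.9739990234375)
```

carry_out(
  targets=[255, 20, 16, -20, 0, 255, 20, 16, -20, 0, 255, 20, 16, -20, 0, 255, 20, 17, -20, -1, 255, 0, 0, -36, 0, 255, 0, 0, -36, 0, 255, 0, 0, -36, 0, 255, 0, 0, -36, 0, 255, 0, 0, 0, 0, 255, 0, 0, 0, 0],
)

```text
t: 2.95
eef_pos: [0.5304, -0.0165, 0.0722]
tool_rot: [-0.0, 0.824, 0.567, -0.001]
contact_force: [0.2, -0.1, 0.9]
gripper_width: -0.004
grasp_force: 0.0
```

```bash
python3 - <<'E'
from h import *
c=cam('side'); save(c,'s1',(160,100,360,340),2.4)
o=bot.get_obs();print(o['eef_pos'],o['contact_force'],o['gripper_width'])
c=cam('wrist'); cv2.imwrite('pics/w1.png',c['frame'][:,:,::-1])
E
```

```text
[ 0.53151337 -0.01629847  0.07336307] [-0.01923501 -0.24170856  0.26754434] -0.004017960804704541
```

View pics/s1.png

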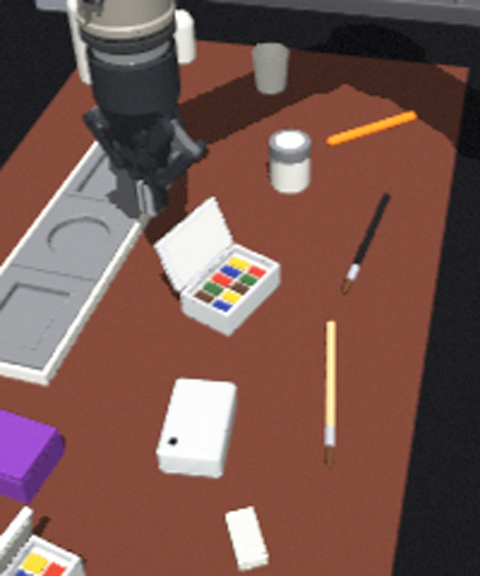

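The closed fingers are standing behind the raised lid, clear of the jar and the cup. I'll push it over along an arc.

carry_out(
  targets=[255, -10.3, 3.9, -2, 0, 255, -10.3, 3.9, -2, 0, 255, -7.5, 2.9, 1, 0, 255, -7.5, 2.9, 1, 0, 255, -7.5, 2.9, 0, 0, 255, -7.5, 2.9, 0, 0, 255, -7.5, 2.9, -3, 0, 255, -7.5, 2.9, -3, 0, 255, -5.6, 2.1, -5, 0, 255, -5.6, 2.1, -5, 0, 255, -3.7, 1.4, -5, 0, 255, -3.7, 1.4, -5, 0, 255, -1, 0.4, -3, 0, 255, -1, 0.4, -3, 0, 255, 0, 0, 0, 0, 255, 0, 0, 0, 0],
)

```text
t: 4.65
eef_pos: [0.4444, 0.0172, 0.0381]
tool_rot: [-0.0, 0.824, 0.567, 0.0]
contact_force: [-0.6, -0.7, 0.6]
gripper_width: 0.003
grasp_force: 0.0
```

carry_out(
  targets=[255, 0, 0, -2, 0, 255, 0, 0, -1, 0, 255, 0, 0, 0, 0],
)

```text
t: 4.95
eef_pos: [0.4443, 0.0172, 0.0351]
tool_rot: [-0.0, 0.824, 0.567, 0.0]
contact_force: [0.2, 0.3, -0.3]
gripper_width: 0.002
grasp_force: 0.0
```

carry_out(
  targets=[255, 0, 0, -1, 0, 255, 0, 0, -0.5, 0, 255, 0, 0, -0.5, 0, 255, 0, 0, 0, 0],
)

```text
t: 5.35
eef_pos: [0.4443, 0.0172, 0.0338]
tool_rot: [0.0, 0.824, 0.567, -0.0]
contact_force: [-3.4, 0.5, 11.4]
gripper_width: -0.0
grasp_force: 5.7
```

The lid is pressed down at about 11 N, so it's shut. Next I'll look over the small tin, and at the large tin again on the way.

carry_out(
  targets=[255, 0, 0, 40, 0, 255, 0, 0, 50, 0, 255, 0, 0, 50, 0, 255, 0, 10, 50, 0, 255, 6, 36, 50, 0, 255, 8, 38, 0, 0, 255, 8, 38, 0, 0, 255, 8, 38, 0, 0, 255, 8, 38, 0, 0, 255, 8, 38, 0, 0, 255, 0, 34, 0, 0, 255, 0, 0, 0, 0, 255, 0, 0, 0, 0],
)

```text
t: 6.65
eef_pos: [0.4886, 0.2806, 0.2622]
tool_rot: [-0.0, 0.823, 0.568, -0.0]
contact_force: [0.1, -0.2, -0.6]
gripper_width: 0.003
grasp_force: 0.0
```

```bash
python3 - <<'E'
from h import *
import pickle
c=cam('wrist'); save(c,'w2',None,1.4); pickle.dump(c,open('w2.pkl','wb'))
c=cam('top');pickle.dump(c,open('t2.pkl','wb'))
o=bot.get_obs();print(o['eef_pos'],o['contact_force'],o['t'])
E
```

```text
[0.48929755 0.278634   0.26224138] [ 0.43901206 -0.49334631  0.38184033] 6.75
```

View pics/w2.png

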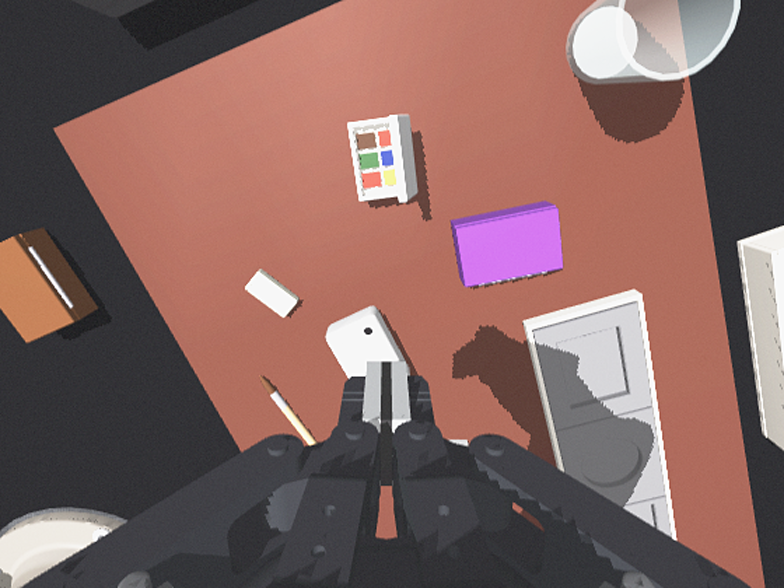

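The small tin's left (−x) edge runs from (348,122) to (358,201), and its lid is about upright on the right side, from (411,115) to (417,195). The small pocket is at about (592,367).

```bash
python3 - <<'E'
from h import *
import pickle
c=pickle.load(open('w2.pkl','rb'))
f=lambda u,v,z:onz(c,u/1.4,v/1.4,z)[:2]*1000
a,b=f(348,122,.027),f(358,201,.027)
d=(a-b)/np.linalg.norm(a-b); n=np.array([d[1],-d[0]])
print('small',a,b,np.linalg.norm(a-b),'xang',np.degrees(np.arctan2(n[1],n[0])),'ctr',(a+b)/2+21*n)
# lid corner: on plane through b, direction n: find z,u of pixel
ctr=(a+b)/2+21*n
def inplane(u,v,yo):
    o,r=ray(c,u/1.4,v/1.4); o=o*1000; k=((ctr+yo*d-o[:2])@d)/(r[:2]@d); p=o+k*r; return np.round([(p[:2]-ctr)@n,p[2]])
print('lid corners (u,z)',inplane(417,195,-30),inplane(403,201,-30),inplane(411,115,30),inplane(398,116,30))
for p in [(555,345),(620,329),(629,394),(571,409)]: print('sp',f(*p,.011))
for p in [(525,322),(640,292)]: print('cad',f(*p,.014))
t=pickle.load(open('t2.pkl','rb'));save(t,'t2',(190,90,380,240),4)
E
```

```text
small [494.45353211 376.31509457] [479.06982276 317.30196485] 60.98530965077467 xang -14.610855822391136 ctr [507.0825667  341.51122289]
lid corners (u,z) [27. 33.] [15. 57.] [27. 40.] [17. 54.]
sp [601.53320466 123.4744147 ]
sp [662.46121785 118.08621393]
sp [656.92215134  45.33368689]
sp [599.43384022  48.70572054]
cad [580.64321547 158.09185941]
cad [685.48367744 149.80296419]
```

View pics/t2.png

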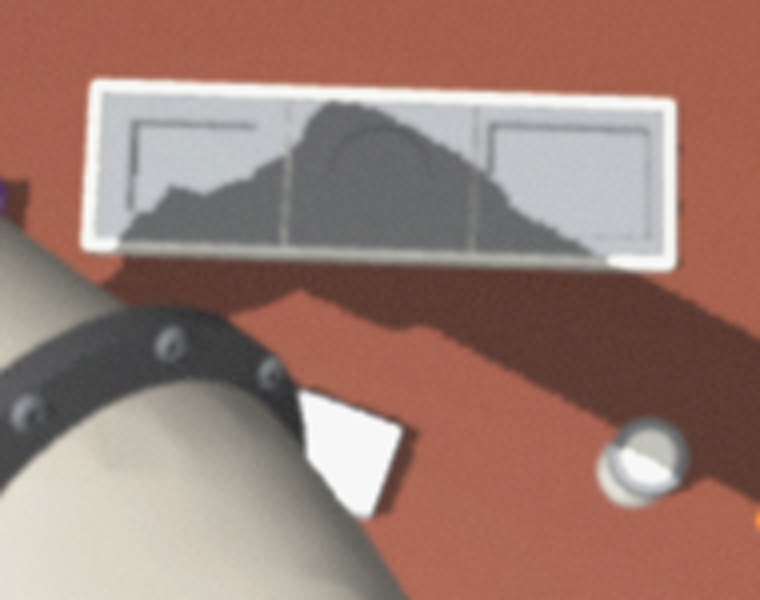

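carry_out(
  targets=[255, 25, 16, -20, 3, 255, 25, 16, -20, 3, 255, 24, 16, -20, 0, 255, 0, 0, -35, 0, 255, 0, 0, -35, 0, 255, 0, 0, -35, 0, 255, 0, 0, -35, 0, 255, 0, 0, 0, 0, 255, 0, 0, 0, 0],
)

```text
t: 7.65
eef_pos: [0.5635, 0.3269, 0.063]
tool_rot: [0.0, 0.793, 0.609, -0.0]
contact_force: [0.3, -0.1, 1.5]
gripper_width: -0.002
grasp_force: 0.0
```

```bash
python3 - <<'E'
from h import *
c=cam('side'); save(c,'s3',(0,230,280,420),2.5)
o=bot.get_obs();print(o['eef_pos'],o['contact_force'],o['gripper_width'],o['t'])
E
```

```text
[0.56427254 0.32789705 0.06435751] [-0.3278448   0.80534432 -0.04007013] -0.0029401013908781953 7.7
```

View pics/s3.png

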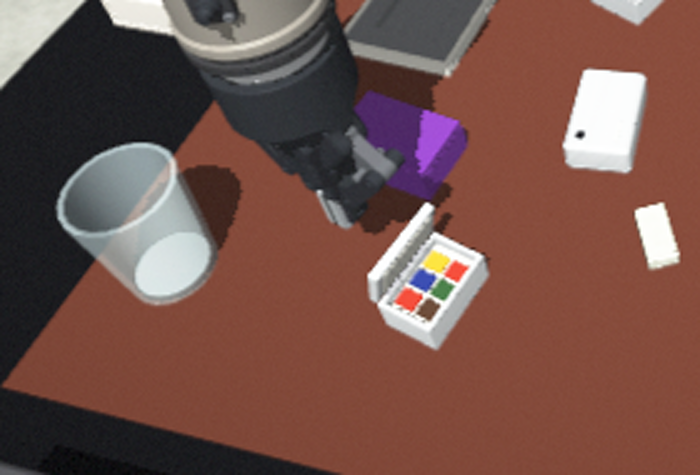

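The fingers are behind the small lid, which is upright, and clear of the glass and the purple box. Pushing it over now.

carry_out(
  targets=[255, -7.7, 2, -2, 0, 255, -7.7, 2, -2, 0, 255, -5.8, 1.5, 0, 0, 255, -5.8, 1.5, 0, 0, 255, -5.3, 1.4, -1.5, 0, 255, -5.3, 1.4, -1.5, 0, 255, -4.4, 1.1, -3.5, 0, 255, -4.4, 1.1, -3.5, 0, 255, -2.4, 0.6, -4, 0, 255, -2.4, 0.6, -4, 0, 255, -1.5, 0.4, -3, 0, 255, -1.5, 0.4, -3, 0, 255, 0, 0, -1, 0, 255, 0, 0, 0, 0],
)

```text
t: 9.1
eef_pos: [0.5089, 0.342, 0.0341]
tool_rot: [0.0, 0.793, 0.609, -0.0]
contact_force: [-1.6, -2.3, 6.8]
gripper_width: -0.002
grasp_force: 3.3
```

carry_out(
  targets=[255, 0, 0, -0.5, 0, 255, 0, 0, -0.5, 0, 255, 0, 0, 0, 0],
)

```text
t: 9.4
eef_pos: [0.509, 0.342, 0.034]
tool_rot: [0.001, 0.793, 0.609, -0.0]
contact_force: [-4.7, -4.6, 13.7]
gripper_width: -0.001
grasp_force: 7.0
```

carry_out(
  targets=[255, 0, 0, 20, 0, 255, 0, 0, 40, 0, 0, -6, -24, 50, 0, 0, -7, -24, 50, 0, 0, 0, 0, 0, 0, 0, 0, 0, 0, 0, 0, 0, 0, 0, 0],
)

```text
t: 10.1
eef_pos: [0.4968, 0.2988, 0.1811]
tool_rot: [-0.0, 0.793, 0.609, -0.001]
contact_force: [0.2, 0.2, -0.6]
gripper_width: 0.849
grasp_force: 0.0
```

```bash
python3 - <<'E'
from h import *
import pickle
c=cam('wrist'); save(c,'w4',None,1.4); pickle.dump(c,open('w4.pkl','wb'))
im=c['frame'].astype(int)
m=((im.min(2)>175)).astype(np.uint8)
for k in cv2.findContours(m,0,2)[0]:
    if cv2.contourArea(k)<800: continue
    r=cv2.minAreaRect(k); 
    w=np.array([onz(c,u,v,.034)[:2]*1000 for u,v in k[:,0]],np.float32); print(np.round(np.array(r[0])*1.4),cv2.minAreaRect(w))
o=bot.get_obs();print(o['eef_pos'],o['t'])
E
```

```text
[613. 419.] ((630.53173828125, 133.66453552246094), (81.70899963378906, 86.332763671875), 86.77838897705078)
[341. 423.] ((436.746826171875, 189.761962890625), (53.1441650390625, 88.31938934326172), 5.308627128601074)
[383. 196.] ((507.69683837890625, 342.9127502441406), (60.86408996582031, 42.70102310180664), 76.90982055664062)
[702.  83.] ((703.8760986328125, 346.9295654296875), (78.16673278808594, 86.54219818115234), 8.393769264221191)
[0.49657297 0.29898663 0.18070073] 10.15
```

View pics/w4.png

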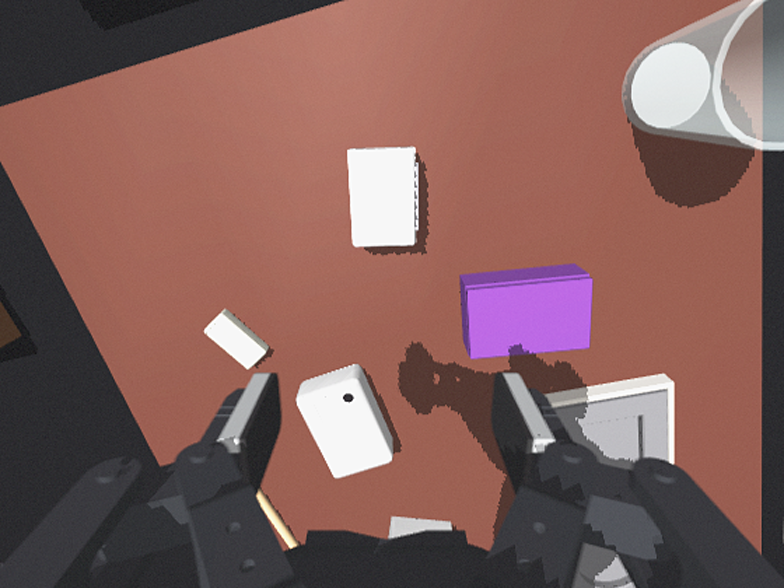

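The small tin is shut. It measures as centred at (507.7, 342.9) mm with its x axis at −13°. Grasping it.

carry_out(
  targets=[0, 5.5, 22, -30, 2, 0, 5.5, 21.5, -40, 0, 0, 0, 0, -40, 0, 0, 0, 0, -30, 0, 0, 0, 0, -20, 0, 0, 0, 0, -13.5, 0, 0, 0, 0, 0, 0, 255, 0, 0, 0, 0, 255, 0, 0, 0, 0, 255, 0, 0, 0, 0, 255, 0, 0, 0, 0, 255, 0, 0, 0, 0, 255, 0, 0, 0, 0],
  newtons=30,
)

```text
t: 11.45
eef_pos: [0.5088, 0.3433, 0.01]
tool_rot: [0.0, 0.782, 0.623, 0.001]
contact_force: [-1.2, -1.0, 6.5]
gripper_width: 0.485
grasp_force: 31.9
```

```bash
python3 - <<'E'
from h import *
c=cam('side'); save(c,'s5',(60,290,260,420),3.5)
o=bot.get_obs();print(o['eef_pos'],o['contact_force'],o['gripper_width'],o['t'],o['torque'])
E
```

```text
[0.5087624  0.34329387 0.00998858] [-0.0277542  -1.18039676  6.0173701 ] 0.4835220299929933 11.5 [-0.14486342  0.3614681  -0.03923589]
```

View pics/s5.png

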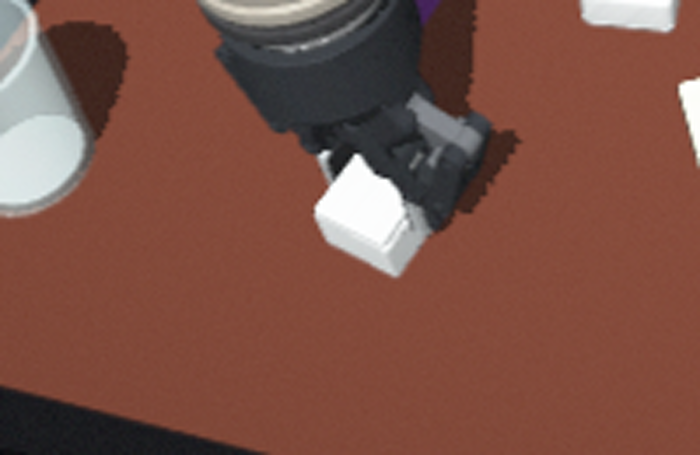

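The tin is held flat across its base. I'll lift it, carry it over the caddy and look ahead at the small pocket before lowering.

carry_out(
  targets=[255, 0, 0, 8, 0, 255, 0, 0, 15, 0, 255, 0, 0, 30, 0, 255, 0, 0, 40, 0, 255, 0, 0, 40, 0, 255, 5, -15, 30, 1, 255, 13, -35, 0, 1, 255, 13, -35, 0, 1, 255, 13, -35, 0, 1, 255, 13, -35, 0, 1, 255, 13, -35, 0, 1, 255, 13, -35, 0, 1, 255, 13, -35, 0, 1, 255, 13, -35, 0, 1, 255, 9, -30, 0, 1, 255, 0, -8, 0, 0, 255, 0, 0, 0, 0, 255, 0, 0, 0, 0],
)

```text
t: 13.3
eef_pos: [0.6258, 0.0111, 0.1722]
tool_rot: [-0.0, 0.724, 0.689, 0.0]
contact_force: [0.2, 1.6, -1.8]
gripper_width: 0.486
grasp_force: 31.0
```

```bash
python3 - <<'E'
from h import *
import pickle
c=cam('wrist'); save(c,'w6',None,1.4); pickle.dump(c,open('w6.pkl','wb'))
o=bot.get_obs();print(o['eef_pos'],o['tool_rot'],o['gripper_width'],o['t'])
E
```

```text
[0.62580635 0.01173075 0.17219797] [-2.87515460e-04  7.23978952e-01  6.89821843e-01  4.68045407e-04] 0.4842979165825505 13.35
```

View pics/w6.png

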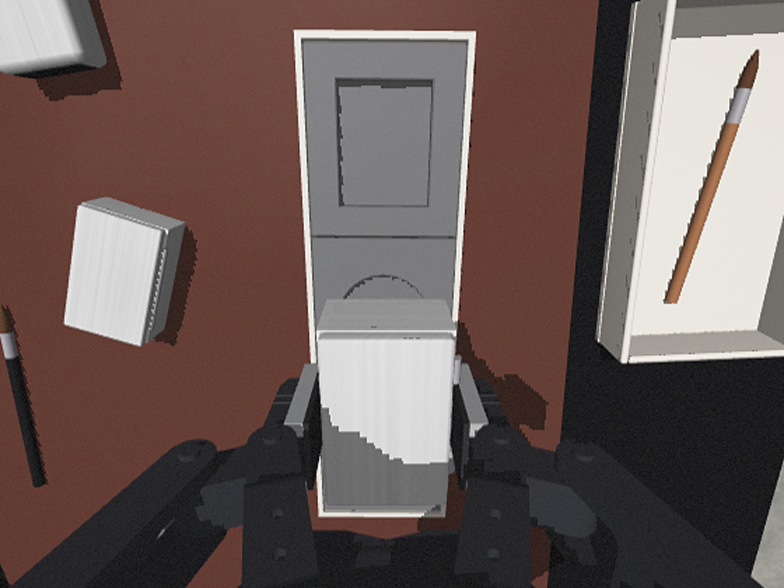

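Small pocket corners are at (336,79), (435,79), (431,207) and (338,205). The tin is level in the grip, with its front face at row 300–335. The large tin's lid top corners are (80,204), (165,230), (143,346) and (65,324).

```bash
python3 - <<'E'
from h import *
import pickle
c=pickle.load(open('w6.pkl','rb'))
f=lambda p,z:onz(c,p[0]/1.4,p[1]/1.4,z)[:2]*1000
P=np.array([f(p,.014) for p in [(336,79),(435,79),(431,207),(338,205)]]); print('sp',P.round(1),P.mean(0))
C=np.array([f(p,.014) for p in [(294,31),(475,31)]]); print('cad',C.round(1))
T=np.array([f(p,.034) for p in [(80,204),(165,230),(143,346),(65,324)]]); print('large',T.round(1),T.mean(0))
print('line',f((313,237),.014),f((456,237),.014))
print('held front top corners @TCPz-10+34',[onz(c,u/1.4,v/1.4,.1962).round(4)[:2] for u,v in [(318,335),(454,335),(446,513),(320,515)]])
E
```

```text
sp [[602.8 126.9]
 [662.  124. ]
 [658.3  47.7]
 [597.7  52. ]] [630.20873506  87.67428983]
cad [[580.5 153.5]
 [685.6 148.4]]
large [[443.2  63.2]
 [491.5  44.8]
 [460.3 -33.2]
 [412.1 -14.7]] [451.79218499  15.03530563]
line [579.31049347  31.62961012] [674.67791452  26.95062077]
held front top corners @TCPz-10+34 [array([0.6091, 0.0424]), array([0.6476, 0.0405]), array([ 0.645 , -0.0236]), array([ 0.6035, -0.0224])]
```

carry_out(
  targets=[255, 2.2, 38, 0, 0, 255, 2.2, 39, 0, 0, 255, 0, 0, -30, 0, 255, 0, 0, -35, 0, 255, 0, 0, -30, 0, 255, 0, 0, -20, 0, 255, 0, 0, -12, 0, 255, 0, 0, -10, 0, 255, 0, 0, -6, 0, 255, 0, 0, -5, 0, 255, 0, 0, -3, 0, 255, 0, 0, -2, 0, 255, 0, 0, 0, 0],
)

```text
t: 14.65
eef_pos: [0.6308, 0.0865, 0.0188]
tool_rot: [0.0, 0.725, 0.689, 0.0]
contact_force: [0.2, 0.2, -2.3]
gripper_width: 0.482
grasp_force: 31.0
```

carry_out(
  targets=[255, 0, 1.5, -1, 0, 255, 0, 0, -1, 0, 255, 0, 0, -0.5, 0, 255, 0, 0, 0, 0],
)

```text
t: 15.05
eef_pos: [0.6307, 0.0881, 0.0161]
tool_rot: [-0.0, 0.725, 0.689, -0.0]
contact_force: [-0.3, -0.2, -2.5]
gripper_width: 0.482
grasp_force: 31.0
```

carry_out(
  targets=[255, 0, 0, -1, 0, 255, 0, 0, -0.5, 0, 255, 0, 0, 0, 0],
)

```text
t: 15.35
eef_pos: [0.6308, 0.0881, 0.016]
tool_rot: [0.0, 0.725, 0.689, -0.0]
contact_force: [-4.6, -1.0, 9.9]
gripper_width: 0.481
grasp_force: 32.4
```

The tin is seated: contact came at z = 16 mm, as expected for its pocket floor. Releasing it and going to the jar.

carry_out(
  targets=[120, 0, 0, 0.5, 0, 60, 0, 0, 0, 0, 0, 0, 0, 0, 0, 0, 0, 0, 20, 0, 0, 0, 0, 45, 0, 0, 0, 0, 50, 0, 0, -28, -38, 0, 0, 0, -28, -38, 0, 0, 0, -28, -38, 0, 0, 0, -28, -38, 0, 0, 0, -28, -38, 0, 0, 0, -28, -38, 0, 0, 0, -27, -37, 0, 0, 0, 0, 0, 0, 0, 0, 0, 0, 0, 0],
)

```text
t: 16.85
eef_pos: [0.4352, -0.178, 0.1302]
tool_rot: [0.0, 0.726, 0.688, -0.0]
contact_force: [1.4, 0.2, -0.3]
gripper_width: 0.998
grasp_force: 0.0
```

```bash
python3 - <<'E'
from h import *
import pickle
c=cam('wrist'); pickle.dump(c,open('w7.pkl','wb'));save(c,'w7',None,1.4)
c=cam('top'); save(c,'t7',(60,90,460,260),2)
o=bot.get_obs();print(o['eef_pos'],o['tool_rot'],o['gripper_width'],o['t'])
E
```

```text
[ 0.43663549 -0.17596253  0.13037685] [2.79903995e-04 7.24339456e-01 6.89443219e-01 5.67617626e-04] 1.0023660462209685 16.95
```

View pics/w7.png

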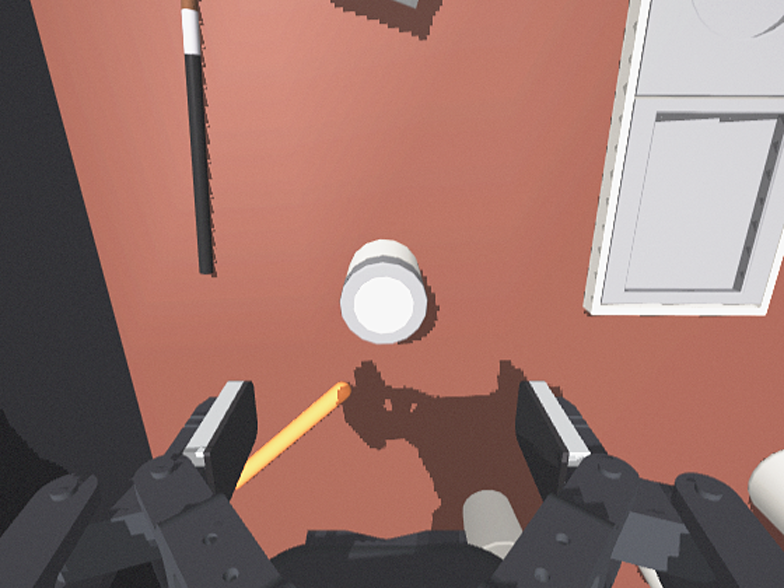

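The jar lid is centred at (384,302), midway between the open fingers.

```bash
python3 - <<'E'
from h import *
import pickle
c=pickle.load(open('w7.pkl','rb'))
print(onz(c,384/1.4,302/1.4,.056), onz(c,384/1.4,302/1.4,.053))
E
```

```text
[ 0.43550701 -0.17458874  0.056     ] [ 0.43543665 -0.17572059  0.053     ]
```

carry_out(
  targets=[0, -1, 1.5, -30, 0, 0, 0, 0, -35, 0, 0, 0, 0, -30, 0, 0, 0, 0, -15, 0, 0, 0, 0, -8, 0, 0, 0, 0, 0, 0, 255, 0, 0, 0, 0, 255, 0, 0, 0, 0, 255, 0, 0, 0, 0, 255, 0, 0, 0, 0, 255, 0, 0, 0, 0, 255, 0, 0, 0, 0],
  newtons=30,
)

```text
t: 18.15
eef_pos: [0.4352, -0.1757, 0.013]
tool_rot: [0.001, 0.725, 0.689, 0.0]
contact_force: [-1.3, 0.9, 5.5]
gripper_width: 0.51
grasp_force: 29.5
```

carry_out(
  targets=[255, 0, 0, 10, 0, 255, 0, 0, 30, 0, 255, 0, 0, 40, 0, 255, 0, 0, 30, 0, 255, 31.5, 24.5, 0, 0, 255, 31.5, 24.5, 0, 0, 255, 31.5, 24.5, 0, 0, 255, 31.5, 24.5, 0, 0, 255, 31.5, 24.5, 0, 0, 255, 31.5, 24.5, 0, 0, 255, 0, 0, -35, 0, 255, 0, 0, -30, 0, 255, 0, 0, -15, 0, 255, 0, 0, -8, 0, 255, 0, 0, -6, 0, 255, 0, 0, -4, 0, 255, 0, 0, -3, 0, 255, 0, 0, 0, 0],
)

```text
t: 19.95
eef_pos: [0.6239, -0.0285, 0.0215]
tool_rot: [0.0, 0.725, 0.689, 0.0]
contact_force: [-0.1, 0.9, -1.5]
gripper_width: 0.515
grasp_force: 30.9
```

carry_out(
  targets=[255, 0, 0, -1, 0, 255, 0, 0, -1, 0, 255, 0, 0, -1, 0, 255, 0, 0, 0, 0],
)

```text
t: 20.35
eef_pos: [0.624, -0.0283, 0.0191]
tool_rot: [0.0, 0.725, 0.689, 0.0]
contact_force: [-2.9, -0.0, 5.9]
gripper_width: 0.515
grasp_force: 31.0
```

The jar is seated. Releasing it and moving to the large tin.

carry_out(
  targets=[120, 0, 0, 0.5, 0, 60, 0, 0, 0, 0, 0, 0, 0, 0, 0, 0, 0, 0, 20, 0, 0, 0, 0, 50, 0, 0, 0, 0, 50, 0, 0, -34.6, 8.7, 0, -3.7, 0, -34.6, 8.7, 0, -3.7, 0, -34.6, 8.7, 0, -3.7, 0, -34.6, 8.7, 0, -3.7, 0, -34.6, 8.7, 0, -3.7, 0, 0, 0, 0, 0, 0, 0, 0, 0, 0],
)

```text
t: 21.65
eef_pos: [0.4507, 0.0151, 0.139]
tool_rot: [0.001, 0.826, 0.564, 0.0]
contact_force: [-0.3, -0.4, 1.2]
gripper_width: 1.001
grasp_force: 0.0
```

```bash
python3 - <<'E'
from h import *
c=cam('wrist'); save(c,'w8',None,1.4)
im=c['frame'].astype(int)
m=((im.min(2)>165)).astype(np.uint8)
for k in cv2.findContours(m,0,2)[0]:
    if cv2.contourArea(k)<1500: continue
    w=np.array([onz(c,u,v,.034)[:2]*1000 for u,v in k[:,0]],np.float32); print(np.round(np.array(cv2.minAreaRect(k)[0])*1.4),cv2.minAreaRect(w))
o=bot.get_obs();print(o['eef_pos'],o['tool_rot'],o['t'])
E
```

```text
[384. 284.] ((450.7994689941406, 15.744499206542969), (84.23052978515625, 53.66072463989258), 68.6383285522461)
[693.  45.] ((634.66259765625, 80.17213439941406), (46.83986282348633, 40.52688980102539), 87.2225341796875)
[242.  23.] ((436.0887451171875, 163.95303344726562), (48.769596099853516, 46.42521667480469), 5.447192668914795)
[0.45162238 0.01500823 0.13899607] [4.32199038e-04 8.25977468e-01 5.63702643e-01 6.04175364e-04] 21.7
```

View pics/w8.png

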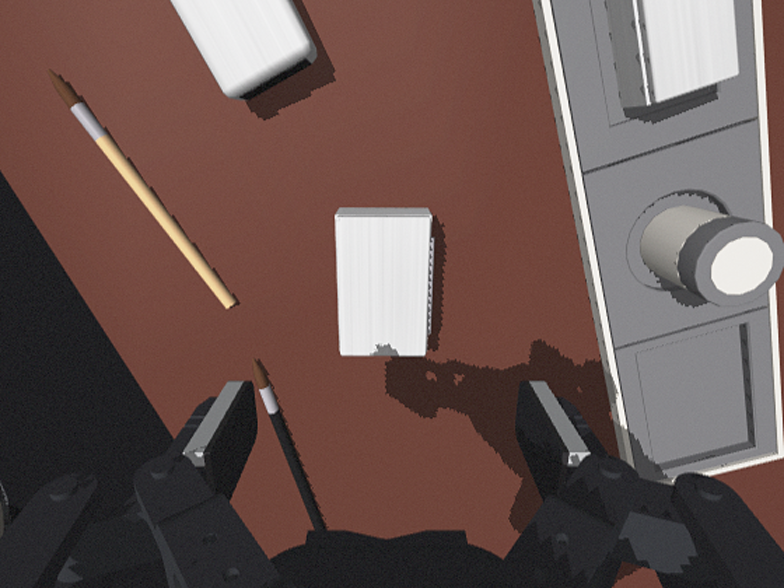

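The jar and the small tin are standing in their pockets. The large tin is shut at (450.8, 15.7) mm and aligned with the gripper, so I'll grasp it.

carry_out(
  targets=[0, -1, 0.5, -30, 0, 0, 0, 0, -40, 0, 0, 0, 0, -35, 0, 0, 0, 0, -18, 0, 0, 0, 0, -8, 0, 0, 0, 0, 0, 0, 255, 0, 0, 0, 0, 255, 0, 0, 0, 0, 255, 0, 0, 0, 0, 255, 0, 0, 0, 0, 255, 0, 0, 0, 0, 255, 0, 0, 0, 0],
  newtons=30,
)

```text
t: 22.9
eef_pos: [0.4506, 0.0156, 0.0087]
tool_rot: [0.001, 0.826, 0.563, 0.001]
contact_force: [-0.9, -0.1, 6.4]
gripper_width: 0.621
grasp_force: 32.1
```

```bash
python3 - <<'E'
from h import *
import pickle
c=pickle.load(open('w7.pkl','rb'));f=lambda p,z:(onz(c,p[0]/1.4,p[1]/1.4,z)[:2]*1000).round(1)
for p in [(636,96),(784,97),(624,291),(740,291),(655,113),(590,315),(766,315)]: print('w7',p,f(p,.014),f(p,.006))
c=pickle.load(open('w0.pkl','rb'))
for p in [(527,189),(605,166),(617,271),(544,289),(533,305),(638,276),(514,183),(620,154)]: print('w0',p,f(p,.014))
E
```

```text
w7 (636, 96) [571.9 -82.9] [575.9 -82.6]
w7 (784, 97) [649.  -87.5] [655.5 -87.3]
w7 (624, 291) [ 578.2 -191.1] [ 582.5 -194.1]
w7 (740, 291) [ 647.5 -194.8] [ 653.9 -197.9]
w7 (655, 113) [582.9 -91.8] [587.3 -91.8]
w7 (590, 315) [ 559.3 -205.6] [ 563.  -209.1]
w7 (766, 315) [ 666.4 -211.3] [ 673.4 -215. ]
w0 (527, 189) [583.8 -93.2]
w0 (605, 166) [654.5 -97.3]
w0 (617, 271) [ 646.4 -198.8]
w0 (544, 289) [ 575.8 -192.8]
w0 (533, 305) [ 561.6 -205.5]
w0 (638, 276) [ 664.6 -210.8]
w0 (514, 183) [574.1 -84. ]
w0 (620, 154) [669.1 -91.6]
```

carry_out(
  targets=[255, 0, 0, 8, 0, 255, 0, 0, 20, 0, 255, 0, 0, 40, 0, 255, 0, 0, 40, 0, 255, 27.5, -26.7, 0, 3.1, 255, 27.5, -26.7, 0, 3.1, 255, 27.5, -26.7, 0, 3.1, 255, 27.5, -26.7, 0, 3, 255, 27.5, -26.7, 0, 3, 255, 27.5, -26.7, 0, 3, 255, 0, 0, -35, 0, 255, 0, 0, -30, 0, 255, 0, 0, -15, 0, 255, 0, 0, -8, 0, 255, 0, 0, -6, 0, 255, 0, 0, -4, 0, 255, 0, 0, 0, 0],
)

```text
t: 24.6
eef_pos: [0.615, -0.1445, 0.0182]
tool_rot: [0.0, 0.726, 0.688, 0.0]
contact_force: [-0.7, 0.1, -2.1]
gripper_width: 0.622
grasp_force: 32.8
```

carry_out(
  targets=[255, 0, 0, -1.5, 0, 255, 0, 0, -1, 0, 255, 0, 0, -1, 0, 255, 0, 0, -1, 0, 255, 0, 0, 0, 0],
)

```text
t: 25.1
eef_pos: [0.615, -0.1447, 0.0148]
tool_rot: [0.001, 0.726, 0.688, -0.0]
contact_force: [-5.6, -0.5, 10.6]
gripper_width: 0.622
grasp_force: 34.3
```

Seated at the expected height. I'll release it, back up to a clear viewpoint and check everything.

carry_out(
  targets=[120, 0, 0, 0.5, 0, 60, 0, 0, 0, 0, 0, 0, 0, 0, 0, 0, 0, 0, 20, 0, 0, 0, 0, 50, 0, 0, 0, 0, 50, 0, 0, 0, 0, 50, 0, 0, -25, 10, 40, 0, 0, -25, 0, 0, 0, 0, 0, 0, 0, 0, 0, 0, 0, 0, 0],
)

```text
t: 26.2
eef_pos: [0.5645, -0.135, 0.2236]
tool_rot: [0.0, 0.726, 0.688, -0.0]
contact_force: [0.4, -0.1, -0.6]
gripper_width: 1.002
grasp_force: 0.0
```

```bash
python3 - <<'E'
from h import *
c=cam('wrist'); a=c['frame']
s=cam('side')['frame']; t=bot.get_obs()
cv2.imwrite('pics/f9.png',np.hstack([cv2.resize(x[:,:,::-1],(400,300)) for x in (a,s)]))
S=cv2.resize(s[130:290,110:300,::-1],(665,560),interpolation=cv2.INTER_CUBIC); cv2.imwrite('pics/s9.png',S)
print(t['eef_pos'],t['t'],t['contact_force'])
E
```

```text
[ 0.56501976 -0.13477484  0.22302213] 26.3 [-0.01444798 -0.39867608  0.06356957]
```

View pics/f9.png

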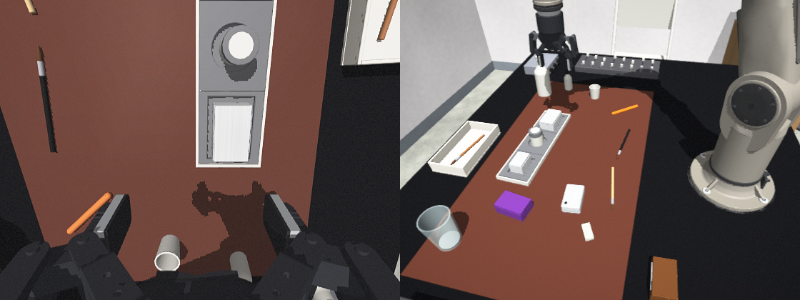

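View pics/s9.png

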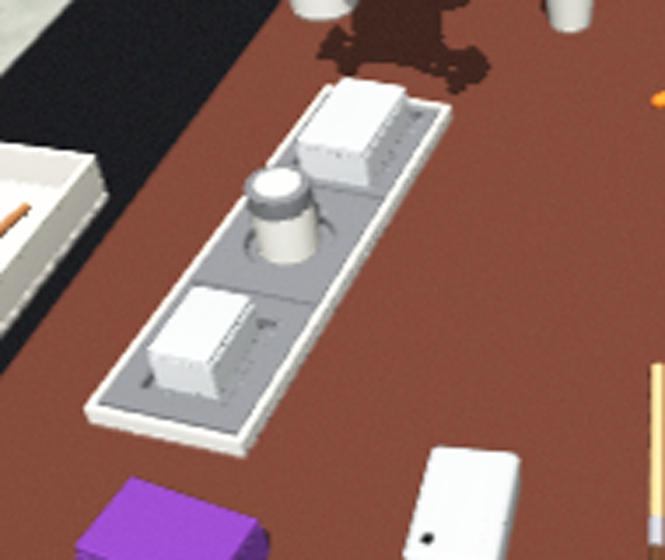

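Both tins are shut and flat in their pockets, the jar stands upright in the round one, and the cup and power bank haven't moved. Handing in.

```bash
python3 -c "
from station import bot
print(bot.hand_in())"
```

```text
the job is handed in; nothing more can be done
None
```

I shut both tins, set them and the jar in their own caddy pockets, left the cup and power bank where they were, and handed the job in at about 26 s; the hand-in returned no verdict.

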